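# Line up the reagent bottles by height

## Robot

A 7-joint arm with a two-finger parallel gripper is mounted at the origin on the work surface. World frame = base frame: x ahead of the robot, y to its left, z up, the work surface at z = 0. Lengths are in m, angles in degrees, forces in N, time in s.
With the tool pointing down it reaches from about 0.4 to 0.9 m from the base axis. Payload 5.6 kg.
Tool frame: the origin (TCP) lies between the finger pads; the fingertips stand 22 mm ahead of it and the grasp point (between the pads) lies 3 mm ahead of it (tip_reach is the distance from the TCP to the fingertips, in m); z points along the fingers, y is the line along which they close (so a half turn about z gives the same grasp; the last joint's range is limited). The gripper opens to 92 mm and grips with 3 to 60 N. Pads are 20 mm wide; open, the fingers measure 128 mm over their backs; the gripper's body (75 mm by 189 mm) begins 69 mm behind the grasp point.
Start: joints at [72.708, 26.786, -0.665, 91.828, 0.344, 61.387, -3.226], TCP at [0.166, -0.628, 0.237] pointing down, gripper open.
Joint ranges: [-144.91, 144.91], [-17.63, 115.5], [-89.93, 88.59], [15.96, 139.68], [-74.01, 254.01], [8.47, 105.57], [-167.45, 167.45]. Speed limits (degrees/s): [147.25, 147.25, 180, 180, 180, 180, 180].

## Interface

Orientations are given as a 3x3 rotation matrix whose columns are the frame's x, y, z axes.
In Python, from plant import state, snapshot, calibration, sign_off, tip_reach gives the robot as it stands.
- The arm moves only by the tool apply_moves, never from a script. Its argument "deltas" is a list of rows, each a list of 3 entries, a list of its own where there are three numbers: the turn, a rotation vector about the tool's x, y, z in shares of pi rad (1.0 is pi rad), then the shift along the tool's x, y, z in fractions of the full range, 1 being 0.75 m, then the finger opening in m, from 0 to 0.0919. In form: [[[ax, ay, az], [dx, dy, dz], jaw], ...]. A call has 1 to 5 rows; each row is the pose to reach, as a shift and turn from the pose commanded when the call began, along the tool's axes at that moment; what a row does not reach only later rows make up. A row lasts 1/8 s, in which the tool goes at most 62.5 mm and 10.7 degrees, less where a joint would pass 70% of its speed; a pose out of reach is approached as far as the arm can. No shift or turn number may pass 1 either way. A call with a gripper value outside its range is refused whole. The fingers move at their own pace and stop on an object; the grip force is fixed at half the most. Time passes only in rows, so rows that repeat a pose let the fingers close. It gives the time, the measured TCP pose, the force, the opening and the grip force at its end, in the units of the state.
- state(): the state, without advancing time (a new reading comes with each control period).
- snapshot(name): name is "scene" or "side" or "wrist"; returns the picture (480x640x3 uint8, red, green, blue); there is no depth.
- calibration(name): a dict with "K" (3x3 intrinsics, pixels), "world_from_camera" (4x4, takes a point from camera to world coordinates). Camera axes: x right, y down, z forward; pixel columns grow to the right and rows downward; lengths in m; the calibration is good to about 2 mm. A picture is of the moment at which its call begins: read the wrist's pose just before it. calibration takes no time and is no camera call; for the wrist camera it gives the pose at the moment of the call.
- sign_off(): hands the job in; it is judged then, once.
The state is a dict: "time_s": time; "q": joint angles; "joint_velocities": joint speeds; "joint_torque": joint torques, N m; "eef_pos": TCP position; "eef_rot": TCP orientation; "force": force on the tool from outside, world axes, zero at the start; "moment": the same for the moment, N m; "finger_gap": opening from 0.0 (shut) to 1.0 (fully open); "gripper_force": force on a finger pad.
Only numpy, scipy, OpenCV 4.12 (cv2) and the standard library are available. Lean on these libraries where they do the work, as an engineer would, in place of code of your own. Each camera call takes 0.05 s, during which the arm holds its last target. There are 200 camera calls.

## Task

Tidy the brown glass bottles for the lesson: stand the four of them on the four cork discs of the black tray, one on each disc, in order of height, with the tallest on the disc next to the white mortar and the shortest on the disc at the far end, next to the white tub. Each bottle must stand upright in the middle of its disc; set them down gently, do not drop them or knock any over, and leave the mortar where it is.

Things in the scene. Friction and masses are not known exactly. Their poses are not given: they have to be found in the camera images.
- bottle_a: Brown glass bottle with a white screw cap and a paper label, 62 mm high in all, round body 46 mm in diameter with straight sides from its foot up to 40 mm, above that a sloping shoulder and a cap 25 mm in diameter and 15 mm high. It is the shortest of the four. Stands loose and upright on the table. Origin: centre of its underside; z up along the bottle.
- bottle_b: Brown glass bottle with a white screw cap and a paper label, 86 mm high in all, round body 34 mm in diameter with straight sides from its foot up to 60 mm, above that a sloping shoulder and a cap 25 mm in diameter and 15 mm high. It is the second shortest of the four. Stands loose and upright on the table. Origin: centre of its underside; z up along the bottle.
- bottle_c: Brown glass bottle with a white screw cap and a paper label, 110 mm high in all, round body 50 mm in diameter with straight sides from its foot up to 80 mm, above that a sloping shoulder and a cap 25 mm in diameter and 15 mm high. It is the second tallest of the four. Stands loose and upright on the table. Origin: centre of its underside; z up along the bottle.
- bottle_d: Brown glass bottle with a white screw cap and a paper label, 134 mm high in all, round body 40 mm in diameter with straight sides from its foot up to 104 mm, above that a sloping shoulder and a cap 25 mm in diameter and 15 mm high. It is the tallest of the four. Stands loose and upright on the table. Origin: centre of its underside; z up along the bottle.
- disc_1: One of four identical round cork discs, 62 mm in diameter and 3 mm thick, fixed on the black tray in a straight row, centres 90 mm apart (which of the four names is where in the row changes from start to start). Origin: centre of its underside, 8 mm above the table, so its top is 11 mm above the table.
- disc_2: One of four identical round cork discs, 62 mm in diameter and 3 mm thick, fixed on the black tray in a straight row, centres 90 mm apart (which of the four names is where in the row changes from start to start). Origin: centre of its underside, 8 mm above the table, so its top is 11 mm above the table.
- disc_3: One of four identical round cork discs, 62 mm in diameter and 3 mm thick, fixed on the black tray in a straight row, centres 90 mm apart (which of the four names is where in the row changes from start to start). Origin: centre of its underside, 8 mm above the table, so its top is 11 mm above the table.
- disc_4: One of four identical round cork discs, 62 mm in diameter and 3 mm thick, fixed on the black tray in a straight row, centres 90 mm apart (which of the four names is where in the row changes from start to start). Origin: centre of its underside, 8 mm above the table, so its top is 11 mm above the table.
- tray: Flat black tray, fixed on the table, 100 mm (its x) by 372 mm (its y) and 8 mm thick, with a 3 mm trim along its long edges. The row of discs runs along its y axis through its middle. Origin: centre of its underside; z up.
- mortar: White porcelain mortar, an open bowl 104 mm across the rim and 62 mm high with a small spout, loose (0.7 kg), standing on the table just beyond one end of the tray, in line with the row of discs; at the other end stands a white lidded plastic tub (86 mm across, 90 mm high). Which of them is at which end changes. Origin: centre of its underside; z up.
Not all that is in view belongs to the job. Leave any blue look-alike of the bottle_b alone.

How it is judged (in metres and radians):
At the end, for the whole second after the job is handed in: All four bottles stand upright (within 0.1 rad), at rest, each on its own cork disc, within 12 mm of the disc's centre both along and across the tray, resting on the cork: tallest on the disc nearest the mortar, then in falling height to the shortest on the disc farthest from it (((y of mortar in the frame of tray below -0.19 m and y of bottle_d in the frame of tray between -0.147 and -0.123 m and y of bottle_c in the frame of tray between -0.057 and -0.033 m and y of bottle_b in the frame of tray between 0.033 and 0.057 m and y of bottle_a in the frame of tray between 0.123 and 0.147 m) or (y of mortar in the frame of tray above 0.19 m and y of bottle_d in the frame of tray between 0.123 and 0.147 m and y of bottle_c in the frame of tray between 0.033 and 0.057 m and y of bottle_b in the frame of tray between -0.057 and -0.033 m and y of bottle_a in the frame of tray between -0.147 and -0.123 m)) and x of bottle_d in the frame of tray between -0.012 and 0.012 m and z of bottle_d in the frame of tray between 0.007 and 0.015 m and angle between each of bottle_d, bottle_c, bottle_b, bottle_a's own z axis and vertical below 0.1 rad and linear speed of each of bottle_d, bottle_c, bottle_b, bottle_a below 0.02 m/s and angular speed of each of bottle_d, bottle_c, bottle_b, bottle_a below 0.2 rad/s and x of bottle_c in the frame of tray between -0.012 and 0.012 m and z of bottle_c in the frame of tray between 0.007 and 0.015 m and x of bottle_b in the frame of tray between -0.012 and 0.012 m and z of bottle_b in the frame of tray between 0.007 and 0.015 m and x of bottle_a in the frame of tray between -0.012 and 0.012 m and z of bottle_a in the frame of tray between 0.007 and 0.015 m); the robot touches nothing.
It fails at once if a bottle is tipped over (angle between any of bottle_d, bottle_c, bottle_b, bottle_a's own z axis and vertical above 1 rad).
It fails at once if a bottle is dropped (falls out of the fingers at over 0.7 m/s, about 25 mm of free fall) ((linear speed of bottle_d above 0.7 m/s and contact force between bottle_d and the fingers below 0.1 N) or (linear speed of bottle_c above 0.7 m/s and contact force between bottle_c and the fingers below 0.1 N) or (linear speed of bottle_b above 0.7 m/s and contact force between bottle_b and the fingers below 0.1 N) or (linear speed of bottle_a above 0.7 m/s and contact force between bottle_a and the fingers below 0.1 N)).
It fails at once if the mortar is pushed away (more than 30 mm) (distance of mortar from where it was at the start of the episode above 0.03 m).
It also fails if it takes over 112 s, if anything falls off the work surface, if the arm or the gripper's body presses on something with over 40 N, if the wrist force passes 120 N, or if a joint passes its speed limit or range.

## Working session

There is one attempt and no reset: what is moved stays moved. The work goes in short steps, Python scripts to look and compute and a tool call to move; the robot and the scene stay as the last step left them, time stands still between calls to the robot, and variables do not carry over. Pictures are saved under pics/ and viewed, at most 15 in all, crops included, and the job is handed in when it is done.

Besides the shell and the picture viewer there is one more tool, called after "Call:" as name(argument=value, ...) on one line, values as JSON. apply_moves: Moves the arm, as the interface text tells. Its arguments: {"type":"object","properties":{"deltas":{"type":"array","items":{"type":"array"}}},"required":["deltas"]}

```bash
mkdir -p pics
python3 - <<'E'
from plant import *
import cv2,numpy as np
s=state();print(s['time_s'],s['eef_pos'],np.round(s['eef_rot'],3).tolist(),s['finger_gap'],tip_reach)
for n in ['scene','side','wrist']:
    im=snapshot(n);cv2.imwrite(f'pics/{n}0.png',im[:,:,::-1]);np.save(f'pics/{n}0.npy',im);c=calibration(n);np.save(f'pics/{n}0_K.npy',c['K']);np.save(f'pics/{n}0_T.npy',c['world_from_camera']);print(n,np.round(c['K'],1).tolist(),np.round(c['world_from_camera'],3).tolist())
E
```

```text
0.0 [ 0.16613521 -0.62782917  0.23562998] [[0.967, 0.256, -0.001], [0.256, -0.967, 0.002], [-0.0, -0.002, -1.0]] 1.0033162515416933 0.022
scene [[435.8, 0.0, 313.5], [0.0, 435.8, 234.8], [0.0, 0.0, 1.0]] [[0.394, 0.75, -0.532, 0.987], [0.919, -0.316, 0.235, -0.187], [0.009, -0.581, -0.814, 0.721], [0.0, 0.0, 0.0, 1.0]]
side [[531.0, 0.0, 324.1], [0.0, 531.0, 234.9], [0.0, 0.0, 1.0]] [[0.98, -0.099, 0.172, 0.369], [-0.198, -0.522, 0.83, -0.926], [0.007, -0.847, -0.531, 0.615], [0.0, 0.0, 0.0, 1.0]]
wrist [[376.5, 0.0, 326.9], [0.0, 376.5, 241.5], [0.0, 0.0, 1.0]] [[0.256, -0.931, -0.26, 0.24], [-0.967, -0.247, -0.067, -0.609], [-0.002, 0.269, -0.963, 0.384], [0.0, 0.0, 0.0, 1.0]]
```

View pics/scene0.png

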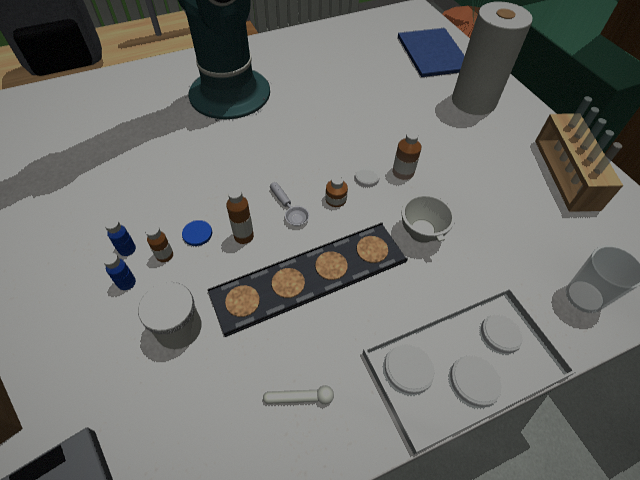

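View pics/side0.png

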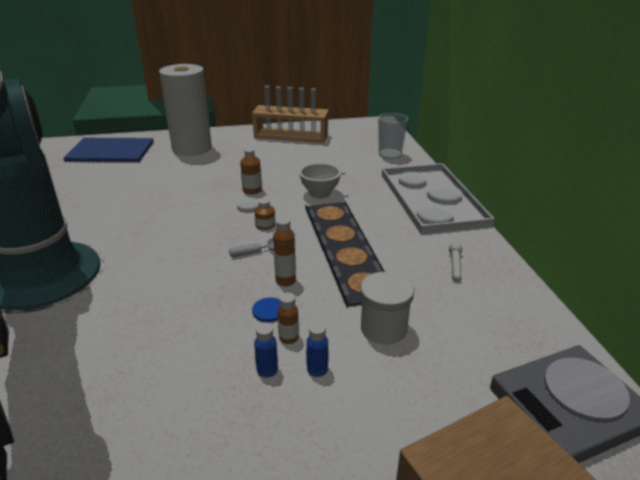

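Scene view: the mortar is at (427,218), next to disc (372,249), and the tub is at (168,312), next to disc (242,301). Bottles are a (337,192), b (160,245) beside two blue look-alikes, c (406,157) and d (240,218). The side view agrees with this.

```bash
cat > h.py <<'E'
import cv2,numpy as np
def ray(K,T,uv):
    d=T[:3,:3]@np.linalg.inv(K)@[uv[0],uv[1],1]; return T[:3,3],d
def onplane(K,T,uv,z):
    o,d=ray(K,T,uv); return o+d*(z-o[2])/d[2]
def comps(im,amin=25):
    hsv=cv2.cvtColor(im,cv2.COLOR_RGB2HSV)
    m=((hsv[...,0]>3)&(hsv[...,0]<20)&(hsv[...,1]>110)&(hsv[...,2]>35)).astype(np.uint8)
    n,l,st,c=cv2.connectedComponentsWithStats(m)
    return [(c[i].round(1),st[i]) for i in range(1,n) if st[i][4]>amin],l
def load(n,k='0'):
    return [np.load(f'pics/{n}{k}{e}.npy') for e in ('','_K','_T')]
E
python3 - <<'E'
from h import *
for n in ['scene','side']:
    im,K,T=load(n); print(n)
    for c,s in comps(im)[0]: print(c,s.tolist())
E
python3 -c "
import cv2;im=cv2.imread('pics/scene0.png')[120:340,90:460];cv2.imwrite('pics/sc_crop.png',cv2.resize(im,None,fx=2.1,fy=2.1,interpolation=2))"
```

```text
scene
[462.3  17.7] [443, 6, 37, 32, 640]
[505.3  13.6] [497, 10, 18, 9, 107]
[144.7  22.4] [137, 19, 15, 7, 36]
[250.1  28.1] [246, 21, 12, 14, 109]
[153.8  38.1] [118, 27, 73, 23, 443]
[38.1 75.1] [2, 59, 101, 30, 745]
[574.1 140. ] [557, 114, 35, 57, 351]
[570.8 174.4] [536, 117, 87, 94, 2376]
[408.8 150.3] [397, 139, 24, 23, 378]
[592.7 175.3] [588, 170, 11, 10, 56]
[336.2 190.9] [326, 181, 22, 18, 241]
[238.3 210.7] [227, 197, 23, 26, 412]
[244.5 239.1] [235, 231, 18, 13, 90]
[158.1 242.5] [147, 232, 21, 19, 222]
[371.9 249.2] [357, 236, 31, 27, 583]
[165.9 258.3] [157, 252, 16, 10, 40]
[331.  265.3] [316, 252, 31, 28, 620]
[287.6 282.5] [272, 268, 32, 30, 679]
[241.8 300.9] [225, 286, 34, 31, 733]
[  6.6 409.6] [0, 381, 21, 50, 389]
side
[262.4  52.1] [132, 0, 241, 129, 23323]
[291.  134.8] [255, 125, 71, 17, 385]
[249.9 165.1] [241, 157, 18, 18, 273]
[251.9 190.4] [244, 188, 17, 6, 63]
[264.1 212.7] [255, 207, 19, 12, 175]
[330.  213.1] [318, 206, 25, 14, 269]
[340.  233.1] [327, 226, 27, 15, 328]
[283.5 242.1] [274, 230, 20, 25, 429]
[351.3 256.1] [337, 248, 30, 17, 407]
[356.2 280.8] [349, 273, 19, 19, 192]
[285.1 280.6] [277, 276, 18, 10, 119]
[287.7 315.9] [279, 307, 18, 18, 272]
[288.3 340.3] [281, 338, 16, 5, 44]
[491.1 450. ] [398, 396, 196, 84, 9442]
```

View pics/sc_crop.png

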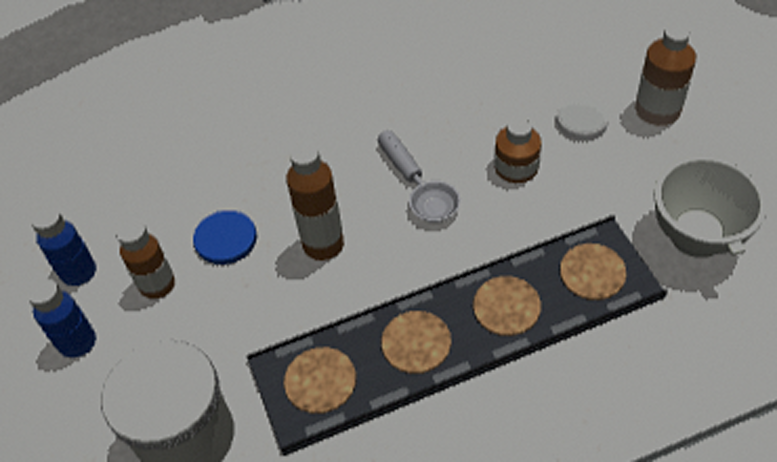

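View pics/wrist0.png

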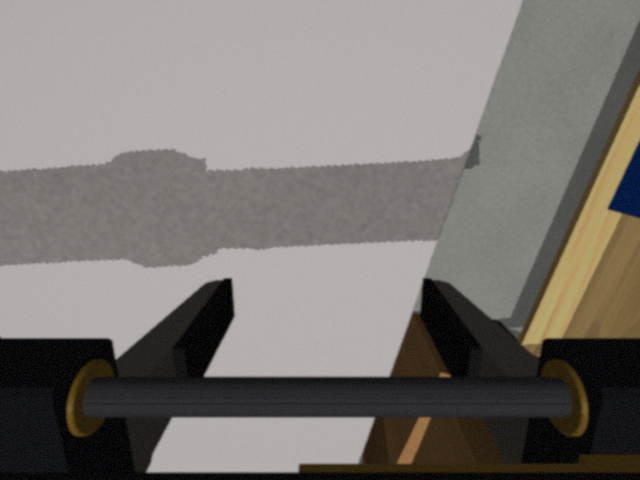

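The crop confirms the identities and shows no obstacle right beside the tall bottles. The wrist view shows empty table, with the fingers at about x 230–425. Next I triangulate the positions.

Run:
```python
from h import *
a,Ka,Ta=load('scene');b,Kb,Tb=load('side')
B={'a':((336.2,190.9),(264.1,212.7)),'b':((158.1,242.5),(287.7,315.9)),'c':((408.8,150.3),(249.9,165.1)),'d':((238.3,210.7),(283.5,242.1))}
for k,(u,v) in B.items():
    o1,d1=ray(Ka,Ta,u);o2,d2=ray(Kb,Tb,v)
    s=np.linalg.solve(np.c_[d1[:2],-d2[:2]],(o2-o1)[:2])
    print(k,(o1+s[0]*d1).round(4),(o2+s[1]*d2).round(4))
P=[]
for u in [(371.9,249.2),(331,265.3),(287.6,282.5),(241.8,300.9)]:
    P.append(onplane(Ka,Ta,u,.011))
for u in [(330,213.1),(340,233.1),(351.3,256.1)]: print('side',onplane(Kb,Tb,u,.011).round(4))
P=np.array(P);print(P.round(4),np.linalg.norm(np.diff(P,axis=0),axis=1))
d=P[0]-P[3];print('tray y dir deg',np.degrees(np.arctan2(d[1],d[0])))
print('mortar',onplane(Ka,Ta,(427,205),.062).round(3),'tub',onplane(Ka,Ta,(166,305),.09).round(3))
for u in [(122,240),(122,274)]: print('blue',onplane(Ka,Ta,u,.04).round(3))
print('blue lid',onplane(Ka,Ta,(197,233),.0).round(3),'scoop',onplane(Ka,Ta,(296,216),.0).round(3),'whitelid',onplane(Ka,Ta,(367,178),0).round(3))
```

```text
a [0.4454 0.1032 0.0252] [0.4454 0.1032 0.0302]
b [ 0.4458 -0.2678  0.0422] [ 0.4458 -0.2678  0.0455]
c [0.431  0.2803 0.0641] [0.431  0.2803 0.0668]
d [ 0.4617 -0.1103  0.08  ] [ 0.4617 -0.1103  0.0861]
side [0.596  0.1071 0.011 ]
side [0.5991 0.0182 0.011 ]
side [ 0.6019 -0.0716  0.011 ]
[[ 0.5988  0.1099  0.011 ]
 [ 0.6012  0.0207  0.011 ]
 [ 0.6039 -0.0691  0.011 ]
 [ 0.6071 -0.1589  0.011 ]] [0.08922714 0.08981594 0.08980983]
tray y dir deg 91.77205827375636
mortar [0.576 0.237 0.062] tub [ 0.609 -0.275  0.09 ]
blue [ 0.412 -0.33   0.04 ]
blue [ 0.488 -0.342  0.04 ]
blue lid [ 0.419 -0.195  0.   ] scoop [0.457 0.006 0.   ] whitelid [0.418 0.194 0.   ]
```

The manual's scale: shifts go in shares of 0.75 m and turns go in shares of pi rad. Converting my numbers, -0.2125 m / 0.75 = -0.2833, 0.209 m / 0.75 = 0.2787, -0.656 rad / 3.1416 = -0.2088.

Call:
apply_moves(deltas=[[[0, 0, -0.0417], [0.056, -0.0567, 0], 0.0919], [[0, 0, -0.0834], [0.112, -0.1133, 0], 0.0919], [[0, 0, -0.1254], [0.1673, -0.17, 0], 0.0919], [[0, 0, -0.1671], [0.2227, -0.2267, 0], 0.0919], [[0, 0, -0.2088], [0.2787, -0.2833, 0], 0.0919]])

```text
time_s: 0.78
eef_pos: [0.3146, -0.3677, 0.2366]
eef_rot: [[0.607, 0.795, 0.0], [0.795, -0.607, -0.0], [-0.0, 0.0, -1.0]]
force: [0.9, -0.9, -0.2]
finger_gap: 0.998
gripper_force: 0.0
```

```bash
cat > go.py <<'E'
# prints world pose and the shift/turn (tool axes) to a target TCP with closing line along world x
import sys,numpy as np
from scipy.spatial.transform import Rotation as R
from plant import state
s=state();p=np.array(s['eef_pos']);E=np.array(s['eef_rot'])
G=np.array([[0,1,0],[1,0,0],[0,0,-1.]])
print(s['time_s'],p.round(4),'F',np.round(s['force'],1),'gap',round(s['finger_gap'],3),'q',np.round(s['q'],0))
t=np.array([float(x) for x in sys.argv[1:4]])
print('shift',(E.T@(t-p)).round(4),'turn',R.from_matrix(E.T@G).as_rotvec().round(4))
E
python3 go.py .4617 -.1103 .236
```

```text
0.775 [ 0.3146 -0.3677  0.2366] F [ 0.9 -0.9 -0.2] gap 0.998 q [ 59.  12. -15. 114.   4.  55.   5.]
shift [ 0.2938 -0.0393  0.0006] turn [ 2.00e-04  3.00e-04 -6.52e-01]
```

In the tool's units: 0.294 m / 0.75 = 0.392, -0.0393 m / 0.75 = -0.0524, -0.652 rad / 3.1416 = -0.2075.

Call:
apply_moves(deltas=[[[0, 0, -0.0414], [0.0773, -0.0107, 0], 0.0919], [[0, 0, -0.0828], [0.156, -0.0213, 0], 0.0919], [[0, 0, -0.1241], [0.2347, -0.032, 0], 0.0919], [[0, 0, -0.1658], [0.3133, -0.042, 0], 0.0919], [[0, 0, -0.2075], [0.392, -0.0524, 0], 0.0919]])

```text
time_s: 1.4
eef_pos: [0.4628, -0.111, 0.2367]
eef_rot: [[0.0, 1.0, 0.0], [1.0, -0.0, -0.001], [-0.001, 0.0, -1.0]]
force: [1.2, -0.0, -0.1]
finger_gap: 1.0
gripper_force: 0.0
```

```bash
python3 go.py .4617 -.1103 .085; python3 -c "
from plant import *;import cv2
cv2.imwrite('pics/w1.png',snapshot('wrist')[:,:,::-1])"
```

```text
1.4 [ 0.4628 -0.111   0.2367] F [ 1.2 -0.  -0.1] gap 1.0 q [ 38.  13. -32. 114.   8.  55.   2.]
shift [ 0.0007 -0.0011  0.1517] turn [ 0.0003  0.0005 -0.0002]
```

View pics/w1.png

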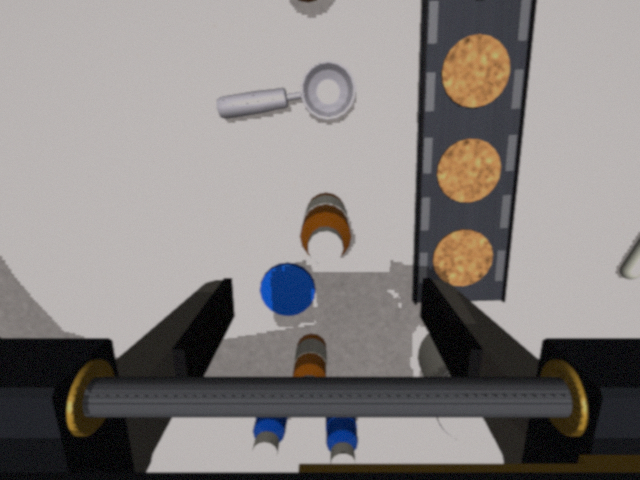

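The wrist view shows d's cap at (326,250), centred between the fingers, and three discs at (476,71), (469,170) and (463,257). I cross-check the positions from here.

Run:
```python
from h import *
from plant import calibration
c=calibration('wrist');K,T=map(np.array,(c['K'],c['world_from_camera']))
im=cv2.imread('pics/w1.png')[:,:,::-1].copy()
for ce,s in comps(im,500)[0]: print(ce,s.tolist(),onplane(K,T,ce,.011).round(4))
print('cap',onplane(K,T,(326,247),.134).round(4))
```

```text
[475.4  70.6] [442, 34, 68, 74, 3773] [0.6021 0.0336 0.011 ]
[468.5 170.1] [437, 139, 64, 64, 3089] [ 0.606  -0.0566  0.011 ]
[325.6 223.4] [301, 205, 50, 47, 1128] [ 0.4661 -0.112   0.011 ]
[462.3 257.4] [433, 229, 60, 57, 2573] [ 0.6097 -0.1466  0.011 ]
[309.4 366.2] [293, 353, 32, 25, 632] [ 0.4498 -0.2782  0.011 ]
cap [ 0.4662 -0.1013  0.134 ]
```

In the tool's units: 0.152 m / 0.75 = 0.2027, 0.14 m / 0.75 = 0.1867.

Call:
apply_moves(deltas=[[[0, 0, 0], [0.0007, -0.0013, 0.0533], 0.0919], [[0, 0, 0], [0.0007, -0.0013, 0.1067], 0.0919], [[0, 0, 0], [0.0007, -0.0013, 0.1533], 0.0919], [[0, 0, 0], [0.0007, -0.0013, 0.1867], 0.0919], [[0, 0, 0], [0.0007, -0.0013, 0.2027], 0.0919]])

```text
time_s: 2.08
eef_pos: [0.4603, -0.112, 0.0832]
eef_rot: [[0.004, 1.0, -0.002], [1.0, -0.004, 0.001], [0.001, -0.002, -1.0]]
force: [0.3, -0.2, 0.4]
finger_gap: 0.998
gripper_force: 0.0
```

Call:
apply_moves(deltas=[[[0, 0, 0], [0, 0, 0], 0.02], [[0, 0, 0], [0, 0, 0], 0.02], [[0, 0, 0], [0, 0, 0], 0.02], [[0, 0, 0], [0, 0, 0], 0.02], [[0, 0, 0], [0, 0, 0], 0.02]])

```text
time_s: 2.7
eef_pos: [0.4613, -0.1122, 0.0849]
eef_rot: [[0.004, 1.0, 0.001], [1.0, -0.004, -0.0], [-0.0, 0.001, -1.0]]
force: [0.1, 0.3, 0.3]
finger_gap: 0.481
gripper_force: 0.0
```

Call:
apply_moves(deltas=[[[0, 0, 0], [0, 0, 0], 0.02], [[0, 0, 0], [0, 0, 0], 0.02], [[0, 0, 0], [0, 0, 0], 0.02]])

```text
time_s: 3.08
eef_pos: [0.4614, -0.1121, 0.0848]
eef_rot: [[0.004, 1.0, 0.0], [1.0, -0.004, -0.0], [-0.0, 0.0, -1.0]]
force: [-0.4, -0.4, 3.1]
finger_gap: 0.431
gripper_force: 30.0
```

Run:
```python
from h import *
from plant import *
s=state();p=np.array(s['eef_pos']);print(s['time_s'],p,s['finger_gap'],s['gripper_force'])
im=snapshot('wrist');c=calibration('wrist');K,T=map(np.array,(c['K'],c['world_from_camera']))
W=np.linalg.inv(T)
E_=np.array(s['eef_rot'])
print('cam in tool',(E_.T@(T[:3,3]-p)).round(4),(E_.T@T[:3,:3]).round(3).tolist())
for d in [(0,.046,.022),(0,-.046,.022),(0,.02,.022)]:
    q=W@np.r_[p+E_@d,1];u=K@q[:3];print(d,(u[:2]/u[2]).round(1))
cv2.imwrite('pics/w2.png',im[:,:,::-1])
im=snapshot('scene');cv2.imwrite('pics/s2.png',cv2.resize(im[120:320,150:420,::-1],None,fx=2.9,fy=2.9,interpolation=2))
```

```text
3.075 [ 0.46137176 -0.11208827  0.08475371] 0.4313839754563511 29.999959766864777
cam in tool [ 0.0753  0.     -0.1483] [[-0.0, -0.963, -0.268], [1.0, -0.0, 0.0], [-0.0, -0.268, 0.963]]
(0, 0.046, 0.022) [420.8 296.2]
(0, -0.046, 0.022) [232.8 296.2]
(0, 0.02, 0.022) [367.7 296.2]
```

View pics/w2.png

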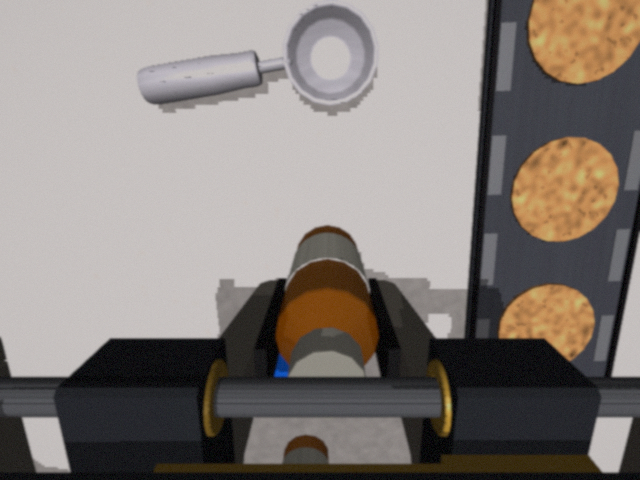

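Run:
```python
from h import *
from plant import calibration
c=calibration('wrist');K,T=map(np.array,(c['K'],c['world_from_camera']))
im=cv2.imread('pics/w2.png')[:,:,::-1].copy()
for ce,s in comps(im,500)[0]: print(ce,s.tolist(),onplane(K,T,ce,.011).round(4))
c=calibration('scene');Ks,Ts=map(np.array,(c['K'],c['world_from_camera']))
c=calibration('side');Kd,Td=map(np.array,(c['K'],c['world_from_camera']))
# project assumed points into the crop: fingertips
for nm,K,T in (('scene',Ks,Ts),('side',Kd,Td)):
  for p in [(.4614+.02,-.1121,.0628),(.4614-.02,-.1121,.0628),(.462,-.1103,.134)]:
    q=np.linalg.inv(T)@np.r_[p,1];u=K@q[:3];u=u[:2]/u[2];print(nm,u.round(1),((u-[150,120])*2.9).round(0))
```

```text
[582.5  36.8] [527, 0, 113, 84, 7725] [0.5979 0.0137 0.011 ]
[564.2 188.7] [511, 137, 108, 105, 8383] [ 0.6015 -0.067   0.011 ]
[326.5 307.3] [275, 260, 105, 104, 6627] [ 0.4611 -0.1427  0.011 ]
[549.3 318.5] [497, 284, 98, 77, 4880] [ 0.6058 -0.1513  0.011 ]
scene [241.7 224.2] [266. 302.]
scene [235.4 209. ] [248. 258.]
scene [234.3 191.8] [245. 208.]
side [294.6 252.1] [419. 383.]
side [273.2 254.3] [357. 390.]
side [282.8 219.6] [385. 289.]
```

View pics/s2.png

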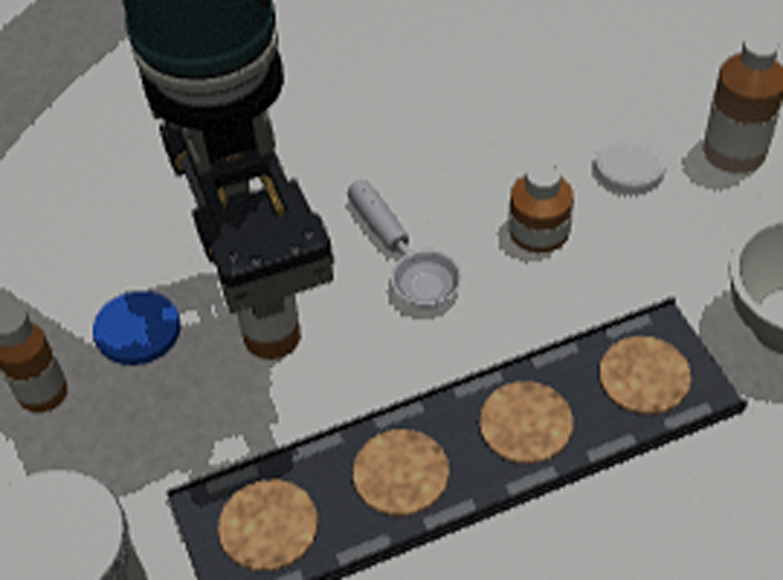

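The wrist view shows d between the pads (opening 39.7 mm, 30 N). With the arm at rest, the disc at (564,189) agrees with the other cameras to about 3 mm. The scene crop shows d upright in the grip and a clear way to the tray. I lift it and carry it over.

In the tool's units: -0.06 m / 0.75 = -0.08, -0.05 m / 0.75 = -0.0667.

Call:
apply_moves(deltas=[[[0, 0, 0], [0, 0, -0.0067], 0.02], [[0, 0, 0], [0, 0, -0.02], 0.02], [[0, 0, 0], [0, 0, -0.04], 0.02], [[0, 0, 0], [0.0107, 0.0067, -0.0667], 0.02], [[0, 0, 0], [0.0373, 0.0227, -0.08], 0.02]])

```text
time_s: 3.8
eef_pos: [0.4787, -0.0849, 0.1464]
eef_rot: [[0.006, 1.0, 0.002], [1.0, -0.006, -0.001], [-0.001, 0.002, -1.0]]
force: [0.3, 0.5, -0.8]
finger_gap: 0.43
gripper_force: 30.0
```

In the tool's units: 0.184 m / 0.75 = 0.2453, 0.165 m / 0.75 = 0.22.

Call:
apply_moves(deltas=[[[0, 0, 0], [0.0467, 0.028, 0], 0.02], [[0, 0, 0], [0.1067, 0.0653, 0], 0.02], [[0, 0, 0], [0.1667, 0.1013, 0], 0.02], [[0, 0, 0], [0.22, 0.1333, 0], 0.02], [[0, 0, 0], [0.2453, 0.1487, 0], 0.02]])

```text
time_s: 4.42
eef_pos: [0.5913, 0.1023, 0.1455]
eef_rot: [[0.001, 1.0, 0.001], [1.0, -0.001, 0.001], [0.001, 0.001, -1.0]]
force: [0.0, -0.9, -1.2]
finger_gap: 0.424
gripper_force: 30.0
```

In the tool's units: 0.038 m / 0.75 = 0.0507, 0.032 m / 0.75 = 0.0427.

Call:
apply_moves(deltas=[[[0, 0, 0], [0.0133, 0.008, 0], 0.02], [[0, 0, 0], [0.0133, 0.008, 0.0133], 0.02], [[0, 0, 0], [0.0133, 0.008, 0.0293], 0.02], [[0, 0, 0], [0.0133, 0.008, 0.0427], 0.02], [[0, 0, 0], [0.0133, 0.008, 0.0507], 0.02]])

```text
time_s: 5.05
eef_pos: [0.596, 0.1085, 0.1054]
eef_rot: [[0.005, 1.0, -0.001], [1.0, -0.005, -0.001], [-0.001, -0.001, -1.0]]
force: [-1.1, 0.9, -1.3]
finger_gap: 0.427
gripper_force: 30.0
```

```bash
python3 go.py .5968 .1095 .096
```

```text
5.05 [0.596  0.1085 0.1054] F [-1.1  0.9 -1.3] gap 0.427 q [  7.  35. -28. 102.  21.  48. -31.]
shift [0.001  0.0008 0.0094] turn [-0.0015  0.0006 -0.005 ]
```

In the tool's units: 0.0095 m / 0.75 = 0.0127, 0.005 m / 0.75 = 0.0067.

Call:
apply_moves(deltas=[[[0, 0, 0], [0.0013, 0.0013, 0.004], 0.02], [[0, 0, 0], [0.0013, 0.0013, 0.0067], 0.02], [[0, 0, 0], [0.0013, 0.0013, 0.0093], 0.02], [[0, 0, 0], [0.0013, 0.0013, 0.012], 0.02], [[0, 0, 0], [0.0013, 0.0013, 0.0127], 0.02]])

```text
time_s: 5.68
eef_pos: [0.5976, 0.1104, 0.097]
eef_rot: [[0.004, 1.0, -0.0], [1.0, -0.004, -0.0], [-0.0, -0.0, -1.0]]
force: [0.1, -0.8, -1.0]
finger_gap: 0.429
gripper_force: 30.0
```

```bash
python3 go.py .5968 .1095 .096;python3 -c "
from plant import *;import cv2
im=snapshot('side')[150:310,200:420,::-1];cv2.imwrite('pics/s3.png',cv2.resize(im,None,fx=3.5,fy=3.5,interpolation=2))"
```

```text
5.675 [0.5976 0.1104 0.097 ] F [ 0.1 -0.8 -1. ] gap 0.429 q [  7.  36. -28. 102.  22.  47. -32.]
shift [-0.0009 -0.0008  0.001 ] turn [-0.0001  0.0001 -0.004 ]
```

View pics/s3.png

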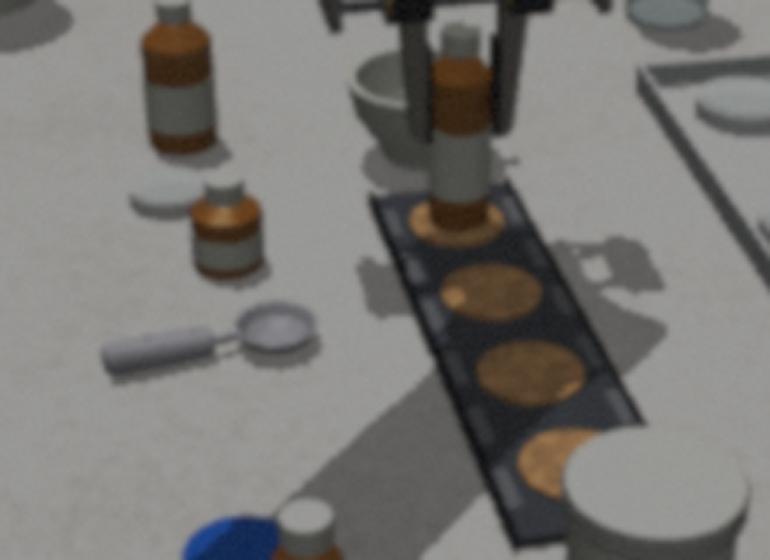

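The side crop shows d upright over the mortar-end disc. Its foot edge is at about (459,230) and the disc centre at (457,222), so it is a few mm too far towards the mortar. I nudge it back and set it down.

In the tool's units: -0.003 m / 0.75 = -0.004, 0.002 m / 0.75 = 0.0027.

Call:
apply_moves(deltas=[[[0, 0, 0], [-0.004, -0.0007, 0], 0.02], [[0, 0, 0], [-0.004, -0.0007, 0.0013], 0.02], [[0, 0, 0], [-0.004, -0.0007, 0.002], 0.02], [[0, 0, 0], [-0.004, -0.0007, 0.0027], 0.02], [[0, 0, 0], [-0.004, -0.0007, 0.0027], 0.02]])

```text
time_s: 6.35
eef_pos: [0.5972, 0.1073, 0.0958]
eef_rot: [[0.004, 1.0, 0.0], [1.0, -0.004, -0.001], [-0.001, 0.0, -1.0]]
force: [-1.7, -1.5, 5.3]
finger_gap: 0.432
gripper_force: 30.0
```

Call:
apply_moves(deltas=[[[0, 0, 0], [0, 0, 0], 0.05], [[0, 0, 0], [0, 0, 0], 0.06], [[0, 0, 0], [0, 0, 0], 0.0919], [[0, 0, 0], [0, 0, 0], 0.0919], [[0, 0, 0], [0, 0, 0], 0.0919]])

```text
time_s: 6.98
eef_pos: [0.5971, 0.1074, 0.095]
eef_rot: [[0.004, 1.0, -0.0], [1.0, -0.004, -0.0], [-0.0, -0.0, -1.0]]
force: [-0.6, -1.2, 0.6]
finger_gap: 0.951
gripper_force: 0.0
```

In the tool's units: -0.11 m / 0.75 = -0.1467, -0.108 m / 0.75 = -0.144.

Call:
apply_moves(deltas=[[[0, 0, 0], [0, 0, -0.0267], 0.0919], [[0, 0, 0], [0, 0, -0.0667], 0.0919], [[0, 0, 0], [0, 0, -0.1067], 0.0919], [[0, 0, 0], [0, 0, -0.144], 0.0919], [[0, 0, 0], [0, 0, -0.1467], 0.0919]])

```text
time_s: 7.6
eef_pos: [0.5986, 0.108, 0.2086]
eef_rot: [[0.004, 1.0, 0.006], [1.0, -0.004, 0.001], [0.001, 0.006, -1.0]]
force: [0.8, -0.2, 0.3]
finger_gap: 0.997
gripper_force: 0.0
```

In the tool's units: 0.172 m / 0.75 = 0.2293, -0.166 m / 0.75 = -0.2213.

Call:
apply_moves(deltas=[[[0, 0, 0], [0.04, -0.04, 0], 0.0919], [[0, 0, 0], [0.0933, -0.0933, 0], 0.0919], [[0, 0, 0], [0.1467, -0.1467, 0], 0.0919], [[0, 0, 0], [0.2, -0.1933, 0], 0.0919], [[0, 0, 0], [0.2293, -0.2213, 0], 0.0919]])

```text
time_s: 8.22
eef_pos: [0.4293, 0.282, 0.205]
eef_rot: [[0.001, 1.0, -0.001], [1.0, -0.001, 0.0], [0.0, -0.001, -1.0]]
force: [0.6, -0.0, -0.2]
finger_gap: 1.0
gripper_force: 0.0
```

Call:
apply_moves(deltas=[[[0, 0, 0], [0, 0, 0], 0.0919], [[0, 0, 0], [0, 0, 0], 0.0919]])

```text
time_s: 8.48
eef_pos: [0.4325, 0.2791, 0.2048]
eef_rot: [[0.005, 1.0, 0.0], [1.0, -0.005, -0.001], [-0.001, 0.0, -1.0]]
force: [-0.4, -0.1, 0.3]
finger_gap: 0.997
gripper_force: 0.0
```

```bash
python3 go.py .431 .279 .065
cat > w.py <<'E'
import sys
from h import *
from plant import *
c=calibration('wrist');im=snapshot('wrist');K,T=map(np.array,(c['K'],c['world_from_camera']))
cv2.imwrite(f'pics/{sys.argv[1]}.png',im[:,:,::-1])
for ce,s in comps(im,500)[0]: print(ce,s.tolist(),'z11',onplane(K,T,ce,.011).round(4))
E
python3 w.py w3
```

```text
8.475 [0.4325 0.2791 0.2048] F [-0.4 -0.1  0.3] gap 0.997 q [ -6.  21. -37. 111.  15.  54. -50.]
shift [ 0.     -0.0015  0.1398] turn [ 0.      0.0008 -0.0052]
[325.1 229.1] [294, 203, 63, 66, 2129] z11 [0.4308 0.2709 0.011 ]
[474.9 446.3] [450, 422, 53, 50, 1806] z11 [0.5959 0.0213 0.011 ]
```

View pics/w3.png

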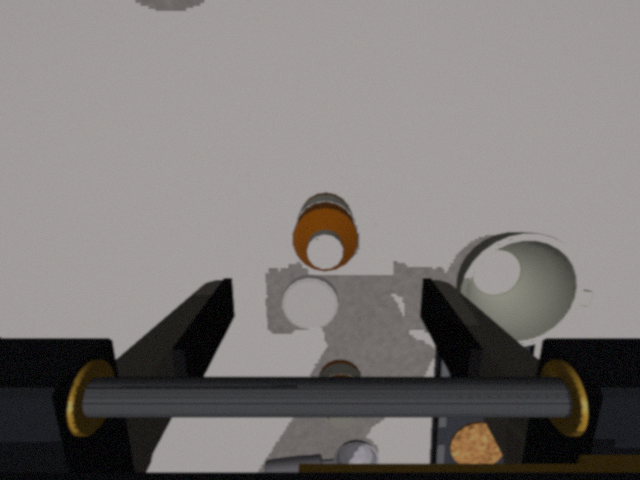

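The wrist view shows c's cap at (325,251), centred between the fingers, with the mortar at (520,285) well clear. I descend and grasp.

In the tool's units: 0.14 m / 0.75 = 0.1867, 0.11 m / 0.75 = 0.1467.

Call:
apply_moves(deltas=[[[0, 0, 0], [0, -0.0013, 0.0533], 0.0919], [[0, 0, 0], [0, -0.0013, 0.1067], 0.0919], [[0, 0, 0], [0, -0.0013, 0.1467], 0.0919], [[0, 0, 0], [0, -0.0013, 0.176], 0.0919], [[0, 0, 0], [0, -0.0013, 0.1867], 0.0919]])

```text
time_s: 9.15
eef_pos: [0.4311, 0.2785, 0.0636]
eef_rot: [[0.006, 1.0, -0.002], [1.0, -0.006, -0.002], [-0.002, -0.002, -1.0]]
force: [0.6, 0.4, -0.3]
finger_gap: 0.999
gripper_force: 0.0
```

Call:
apply_moves(deltas=[[[0, 0, 0], [0, 0, 0], 0.03], [[0, 0, 0], [0, 0, 0], 0.03], [[0, 0, 0], [0, 0, 0], 0.03], [[0, 0, 0], [0, 0, 0], 0.03], [[0, 0, 0], [0, 0, 0], 0.03]])

```text
time_s: 9.78
eef_pos: [0.431, 0.2802, 0.0655]
eef_rot: [[0.004, 1.0, 0.001], [1.0, -0.004, 0.0], [0.0, 0.001, -1.0]]
force: [-0.1, -0.9, 3.0]
finger_gap: 0.532
gripper_force: 30.0
```

Call:
apply_moves(deltas=[[[0, 0, 0], [0, 0, 0], 0.03], [[0, 0, 0], [0, 0, 0], 0.03]])

```text
time_s: 10.02
eef_pos: [0.431, 0.2802, 0.0655]
eef_rot: [[0.004, 1.0, 0.001], [1.0, -0.004, -0.0], [-0.0, 0.001, -1.0]]
force: [-0.8, -1.1, 5.2]
finger_gap: 0.534
gripper_force: 30.0
```

```bash
python3 go.py .431 .279 .20
python3 - <<'E'
from h import *
from plant import *
a=snapshot('scene');b=snapshot('side')
for n,im in(('scene',a),('side',b)):
    c=calibration(n);K,T=map(np.array,(c['K'],c['world_from_camera']))
    for ce,s in comps(im,30)[0]:
        if 140<ce[1]<345 and 140<ce[0]<430: print(n,ce,s.tolist(),onplane(K,T,ce,.011).round(4))
E
```

```text
10.025 [0.431  0.2802 0.0655] F [-0.8 -1.1  5.2] gap 0.534 q [-13.  32. -30. 116.  26.  38. -59.]
shift [-1.200e-03  1.000e-04 -1.345e-01] turn [ 0.0006  0.     -0.004 ]
scene [404.6 150.3] [397, 138, 18, 25, 287] [0.3823 0.3091 0.011 ]
scene [336.3 190.9] [326, 181, 22, 18, 247] [0.4345 0.1093 0.011 ]
scene [376.3 224.1] [366, 210, 23, 27, 433] [0.5476 0.1468 0.011 ]
scene [158.  242.5] [147, 232, 21, 19, 224] [ 0.4209 -0.2717  0.011 ]
scene [371.6 253.4] [357, 239, 31, 24, 352] [0.6073 0.1048 0.011 ]
scene [166.  258.3] [157, 252, 16, 10, 41] [ 0.4636 -0.2651  0.011 ]
scene [331.  265.3] [316, 252, 31, 28, 607] [0.6012 0.0207 0.011 ]
scene [287.7 282.6] [272, 268, 32, 30, 663] [ 0.6042 -0.069   0.011 ]
scene [241.9 300.9] [225, 286, 34, 31, 727] [ 0.6072 -0.1587  0.011 ]
side [250.1 165.2] [240, 157, 21, 18, 311] [0.4378 0.4022 0.011 ]
side [331.  177.9] [323, 167, 17, 22, 305] [0.6365 0.2859 0.011 ]
side [251.6 190.4] [244, 188, 17, 6, 61] [0.4293 0.2534 0.011 ]
side [264.2 212.6] [255, 206, 19, 13, 183] [0.4482 0.1374 0.011 ]
side [329.9 213.6] [318, 208, 25, 12, 236] [0.5953 0.1049 0.011 ]
side [340.  233.1] [327, 226, 27, 15, 327] [0.5991 0.0182 0.011 ]
side [351.3 256.2] [337, 248, 30, 18, 403] [ 0.6018 -0.0719  0.011 ]
side [356.2 280.8] [349, 273, 20, 19, 193] [ 0.5912 -0.1533  0.011 ]
side [287.6 315.9] [279, 307, 18, 18, 271] [ 0.4503 -0.228   0.011 ]
side [288.6 340.4] [281, 338, 16, 5, 47] [ 0.4434 -0.288   0.011 ]
```

In the tool's units: -0.09 m / 0.75 = -0.12, -0.07 m / 0.75 = -0.0933.

Call:
apply_moves(deltas=[[[0, 0, 0], [0, 0, -0.0067], 0.03], [[0, 0, 0], [0, 0, -0.0267], 0.03], [[0, 0, 0], [0, 0, -0.06], 0.03], [[0, 0, 0], [0, 0, -0.0933], 0.03], [[0, 0, 0], [0, 0, -0.12], 0.03]])

```text
time_s: 10.75
eef_pos: [0.4308, 0.2802, 0.1567]
eef_rot: [[0.004, 1.0, 0.001], [1.0, -0.004, 0.0], [0.0, 0.001, -1.0]]
force: [-0.6, -0.5, -2.2]
finger_gap: 0.537
gripper_force: 30.0
```

Call:
apply_moves(deltas=[[[0, 0, 0], [-0.0467, 0, 0], 0.03], [[0, 0, 0], [-0.1067, 0, 0], 0.03], [[0, 0, 0], [-0.1733, 0, 0], 0.03], [[0, 0, 0], [-0.24, 0, 0], 0.03], [[0, 0, 0], [-0.2933, 0, 0], 0.03]])

```text
time_s: 11.38
eef_pos: [0.4296, 0.0581, 0.1557]
eef_rot: [[0.005, 1.0, 0.0], [1.0, -0.005, -0.001], [-0.001, 0.0, -1.0]]
force: [-0.1, -0.8, -2.5]
finger_gap: 0.535
gripper_force: 30.0
```

In the tool's units: 0.1695 m / 0.75 = 0.226, 0.155 m / 0.75 = 0.2067.

Call:
apply_moves(deltas=[[[0, 0, 0], [-0.0333, 0.04, 0], 0.03], [[0, 0, 0], [-0.048, 0.0933, 0], 0.03], [[0, 0, 0], [-0.052, 0.1533, 0], 0.03], [[0, 0, 0], [-0.052, 0.2067, 0], 0.03], [[0, 0, 0], [-0.052, 0.226, 0], 0.03]])

```text
time_s: 12.0
eef_pos: [0.6008, 0.0204, 0.1554]
eef_rot: [[0.005, 1.0, 0.001], [1.0, -0.005, 0.001], [0.001, 0.001, -1.0]]
force: [0.5, 0.8, -2.9]
finger_gap: 0.535
gripper_force: 30.0
```

In the tool's units: 0.072 m / 0.75 = 0.096, 0.005 m / 0.75 = 0.0067.

Call:
apply_moves(deltas=[[[0, 0, 0], [0, 0, 0.0067], 0.03], [[0, 0, 0], [0, 0, 0.0333], 0.03], [[0, 0, 0], [0, 0, 0.06], 0.03], [[0, 0, 0], [0, 0, 0.0827], 0.03], [[0, 0, 0], [0, 0, 0.096], 0.03]])

```text
time_s: 12.62
eef_pos: [0.5983, 0.0203, 0.0813]
eef_rot: [[0.004, 1.0, -0.002], [1.0, -0.004, -0.0], [-0.0, -0.002, -1.0]]
force: [0.8, 0.2, -2.2]
finger_gap: 0.537
gripper_force: 30.0
```

In the tool's units: 0.003 m / 0.75 = 0.004, 0.002 m / 0.75 = 0.0027.

Call:
apply_moves(deltas=[[[0, 0, 0], [0, 0, 0.0013], 0.03], [[0, 0, 0], [0, 0, 0.0027], 0.03], [[0, 0, 0], [0, 0, 0.004], 0.03]])

```text
time_s: 13.0
eef_pos: [0.5997, 0.0205, 0.0807]
eef_rot: [[0.004, 1.0, 0.001], [1.0, -0.004, -0.0], [-0.0, 0.001, -1.0]]
force: [-0.1, 0.2, -2.2]
finger_gap: 0.535
gripper_force: 30.0
```

```bash
python3 go.py .5996 .0205 .0765
python3 - <<'E'
from h import *
from plant import *
C={n:tuple(map(np.array,(calibration(n)['K'],calibration(n)['world_from_camera']))) for n in('scene','side')}
o1,d1=ray(*C['scene'],(376.3,224.1));o2,d2=ray(*C['side'],(331,177.9))
s=np.linalg.solve(np.c_[d1[:2],-d2[:2]],(o2-o1)[:2]);print('d',(o1+s[0]*d1).round(4))
im=snapshot('side')[150:310,200:420,::-1];cv2.imwrite('pics/s4.png',cv2.resize(im,None,fx=3.5,fy=3.5,interpolation=2))
E
```

```text
13.0 [0.5997 0.0205 0.0807] F [-0.1  0.2 -2.2] gap 0.535 q [ 15.  36. -26. 104.  22.  45. -23.]
shift [ 0.     -0.0001  0.0042] turn [ 0.0013  0.     -0.0041]
d [0.5974 0.1089 0.0916]
```

View pics/s4.png

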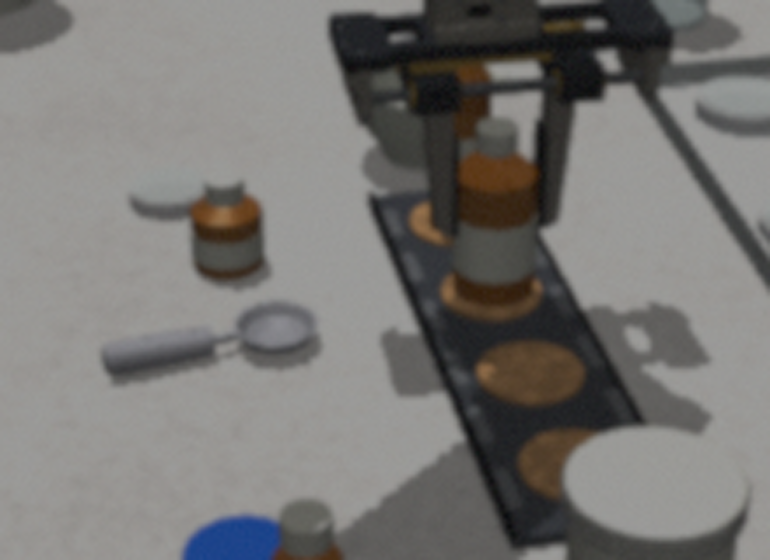

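The side crop shows c about 4 mm above the second disc, well centred, and d standing at (0.597, 0.109). I lower c and release it.

In the tool's units: 0.005 m / 0.75 = 0.0067, 0.004 m / 0.75 = 0.0053.

Call:
apply_moves(deltas=[[[0, 0, 0], [-0.0013, 0, 0.002], 0.03], [[0, 0, 0], [-0.0013, 0, 0.004], 0.03], [[0, 0, 0], [-0.0013, 0, 0.0053], 0.03], [[0, 0, 0], [-0.0013, 0, 0.0067], 0.03], [[0, 0, 0], [-0.0013, 0, 0.0067], 0.03]])

```text
time_s: 13.68
eef_pos: [0.5993, 0.0193, 0.0765]
eef_rot: [[0.004, 1.0, -0.0], [1.0, -0.004, -0.001], [-0.001, -0.0, -1.0]]
force: [-4.0, -0.4, 9.1]
finger_gap: 0.539
gripper_force: 30.0
```

Call:
apply_moves(deltas=[[[0, 0, 0], [0, 0, 0], 0.06], [[0, 0, 0], [0, 0, 0], 0.07], [[0, 0, 0], [0, 0, 0], 0.0919], [[0, 0, 0], [0, 0, 0], 0.0919], [[0, 0, 0], [0, 0, 0], 0.0919]])

```text
time_s: 14.3
eef_pos: [0.5992, 0.0194, 0.075]
eef_rot: [[0.004, 1.0, -0.0], [1.0, -0.004, -0.0], [-0.0, -0.0, -1.0]]
force: [-0.3, -0.4, -0.2]
finger_gap: 0.998
gripper_force: 0.0
```

In the tool's units: -0.13 m / 0.75 = -0.1733, -0.12 m / 0.75 = -0.16.

Call:
apply_moves(deltas=[[[0, 0, 0], [0, 0, -0.0267], 0.0919], [[0, 0, 0], [0, 0, -0.0667], 0.0919], [[0, 0, 0], [0, 0, -0.12], 0.0919], [[0, 0, 0], [0, 0, -0.16], 0.0919], [[0, 0, 0], [0, 0, -0.1733], 0.0919]])

```text
time_s: 14.92
eef_pos: [0.6004, 0.0197, 0.2083]
eef_rot: [[0.004, 1.0, 0.005], [1.0, -0.004, -0.0], [-0.0, 0.005, -1.0]]
force: [0.3, -0.5, -0.4]
finger_gap: 1.001
gripper_force: 0.0
```

In the tool's units: -0.21 m / 0.75 = -0.28, -0.165 m / 0.75 = -0.22.

Call:
apply_moves(deltas=[[[0, 0, 0], [-0.04, -0.0213, 0], 0.0919], [[0, 0, 0], [-0.1, -0.0533, 0], 0.0919], [[0, 0, 0], [-0.16, -0.0853, 0], 0.0919], [[0, 0, 0], [-0.22, -0.1173, 0], 0.0919], [[0, 0, 0], [-0.28, -0.1493, 0], 0.0919]])

```text
time_s: 15.55
eef_pos: [0.485, -0.1914, 0.2048]
eef_rot: [[0.004, 1.0, -0.001], [1.0, -0.004, 0.0], [0.0, -0.001, -1.0]]
force: [0.4, 0.4, 0.1]
finger_gap: 1.0
gripper_force: 0.0
```

In the tool's units: -0.0775 m / 0.75 = -0.1033, -0.07 m / 0.75 = -0.0933.

Call:
apply_moves(deltas=[[[0, 0, 0], [-0.0533, -0.0293, 0], 0.0919], [[0, 0, 0], [-0.0933, -0.048, 0], 0.0919], [[0, 0, 0], [-0.1033, -0.054, 0], 0.0919], [[0, 0, 0], [-0.1033, -0.054, 0], 0.0919], [[0, 0, 0], [-0.1033, -0.054, 0], 0.0919]])

```text
time_s: 16.18
eef_pos: [0.4464, -0.2658, 0.2051]
eef_rot: [[0.002, 1.0, 0.0], [1.0, -0.002, 0.001], [0.001, 0.0, -1.0]]
force: [-0.1, 0.1, 0.7]
finger_gap: 1.001
gripper_force: 0.0
```

```bash
python3 go.py .4458 -.268 .043; python3 w.py w4
```

```text
16.175 [ 0.4464 -0.2658  0.2051] F [-0.1  0.1  0.7] gap 1.001 q [ 50.  19. -27. 110.  11.  53.  17.]
shift [-0.0023 -0.0006  0.1621] turn [ 0.0003 -0.0007 -0.0015]
[519.1   7.8] [488, 0, 65, 21, 931] z11 [ 0.6015 -0.0907  0.011 ]
[511.9  96.1] [475, 58, 74, 78, 4281] z11 [ 0.6044 -0.1574  0.011 ]
[325.4 223.9] [306, 212, 39, 32, 521] z11 [ 0.4451 -0.2688  0.011 ]
```

View pics/w4.png

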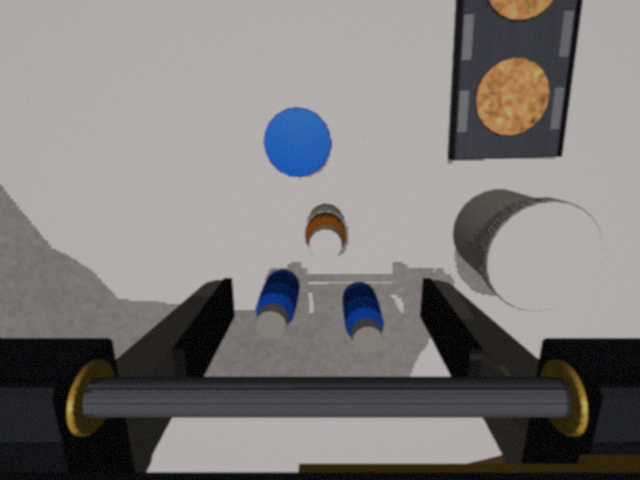

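The wrist view shows b's cap at (325,243), with the blue look-alikes at (278,300) and (363,315) behind it, inside the finger span but about 45 mm off in y. The tub is at (545,250), clear of the fingers. I descend.

In the tool's units: 0.16 m / 0.75 = 0.2133, 0.045 m / 0.75 = 0.06.

Call:
apply_moves(deltas=[[[0, 0, 0], [-0.0027, -0.0007, 0.06], 0.0919], [[0, 0, 0], [-0.0027, -0.0007, 0.12], 0.0919], [[0, 0, 0], [-0.0027, -0.0007, 0.1667], 0.0919], [[0, 0, 0], [-0.0027, -0.0007, 0.2], 0.0919], [[0, 0, 0], [-0.0027, -0.0007, 0.2133], 0.0919]])

```text
time_s: 16.85
eef_pos: [0.445, -0.2679, 0.0437]
eef_rot: [[0.002, 1.0, -0.002], [1.0, -0.002, 0.002], [0.002, -0.002, -1.0]]
force: [0.0, -0.3, 0.9]
finger_gap: 1.002
gripper_force: 0.0
```

Call:
apply_moves(deltas=[[[0, 0, 0], [0, 0, 0], 0.02], [[0, 0, 0], [0, 0, 0], 0.02], [[0, 0, 0], [0, 0, 0], 0.02], [[0, 0, 0], [0, 0, 0], 0.02], [[0, 0, 0], [0, 0, 0], 0.02]])

```text
time_s: 17.48
eef_pos: [0.4451, -0.2697, 0.0454]
eef_rot: [[0.004, 1.0, 0.0], [1.0, -0.004, -0.0], [-0.0, 0.0, -1.0]]
force: [0.1, 0.5, -1.1]
finger_gap: 0.478
gripper_force: 0.0
```

Call:
apply_moves(deltas=[[[0, 0, 0], [0, 0, 0], 0.02], [[0, 0, 0], [0, 0, 0], 0.02], [[0, 0, 0], [0, 0, 0], 0.02], [[0, 0, 0], [0, 0, 0], 0.02]])

```text
time_s: 17.98
eef_pos: [0.4451, -0.2696, 0.0452]
eef_rot: [[0.004, 1.0, -0.0], [1.0, -0.004, -0.0], [-0.0, -0.0, -1.0]]
force: [-0.4, -0.1, 1.9]
finger_gap: 0.364
gripper_force: 30.0
```

In the tool's units: -0.07 m / 0.75 = -0.0933, -0.02 m / 0.75 = -0.0267.

Call:
apply_moves(deltas=[[[0, 0, 0], [0, 0, -0.0067], 0.02], [[0, 0, 0], [0, 0, -0.0267], 0.02], [[0, 0, 0], [0, 0, -0.0533], 0.02], [[0, 0, 0], [0.008, 0.0067, -0.08], 0.02], [[0, 0, 0], [0.0333, 0.0267, -0.0933], 0.02]])

```text
time_s: 18.6
eef_pos: [0.4653, -0.2458, 0.117]
eef_rot: [[0.007, 1.0, 0.001], [1.0, -0.007, -0.002], [-0.002, 0.001, -1.0]]
force: [-0.2, -0.1, -0.1]
finger_gap: 0.365
gripper_force: 30.0
```

In the tool's units: 0.1745 m / 0.75 = 0.2327, 0.15 m / 0.75 = 0.2.

Call:
apply_moves(deltas=[[[0, 0, 0], [0.0467, 0.036, 0], 0.02], [[0, 0, 0], [0.1, 0.0787, 0], 0.02], [[0, 0, 0], [0.1533, 0.1213, 0], 0.02], [[0, 0, 0], [0.2, 0.1573, 0], 0.02], [[0, 0, 0], [0.2327, 0.1827, 0], 0.02]])

```text
time_s: 19.23
eef_pos: [0.6041, -0.0681, 0.1162]
eef_rot: [[0.002, 1.0, 0.001], [1.0, -0.002, 0.001], [0.001, 0.001, -1.0]]
force: [-0.2, -0.8, -0.7]
finger_gap: 0.359
gripper_force: 30.0
```

In the tool's units: 0.053 m / 0.75 = 0.0707, 0.002 m / 0.75 = 0.0027.

Call:
apply_moves(deltas=[[[0, 0, 0], [0, 0, 0.0027], 0.02], [[0, 0, 0], [0, 0, 0.02], 0.02], [[0, 0, 0], [0, 0, 0.04], 0.02], [[0, 0, 0], [0, 0, 0.06], 0.02], [[0, 0, 0], [0, 0, 0.0707], 0.02]])

```text
time_s: 19.85
eef_pos: [0.6018, -0.0711, 0.0604]
eef_rot: [[0.005, 1.0, -0.002], [1.0, -0.005, 0.0], [0.0, -0.002, -1.0]]
force: [0.2, -0.6, 0.2]
finger_gap: 0.36
gripper_force: 30.0
```

In the tool's units: 0.002 m / 0.75 = 0.0027, 0.001 m / 0.75 = 0.0013.

Call:
apply_moves(deltas=[[[0, 0, 0], [0, 0, 0.0013], 0.02], [[0, 0, 0], [0, 0, 0.0027], 0.02], [[0, 0, 0], [0, 0, 0.0027], 0.02]])

```text
time_s: 20.23
eef_pos: [0.6032, -0.0706, 0.0605]
eef_rot: [[0.004, 1.0, 0.001], [1.0, -0.004, -0.0], [-0.0, 0.001, -1.0]]
force: [0.5, 0.5, -0.9]
finger_gap: 0.361
gripper_force: 30.0
```

```bash
python3 go.py .6028 -.0705 .0562
python3 - <<'E'
from h import *
from plant import *
im=snapshot('side')[150:310,200:420,::-1];cv2.imwrite('pics/s5.png',cv2.resize(im,None,fx=3.5,fy=3.5,interpolation=2))
E
```

```text
20.225 [ 0.6032 -0.0706  0.0605] F [ 0.5  0.5 -0.9] gap 0.361 q [ 21.  38. -23. 103.  21.  43. -14.]
shift [ 0.0001 -0.0004  0.0043] turn [ 0.0008  0.0001 -0.004 ]
```

View pics/s5.png

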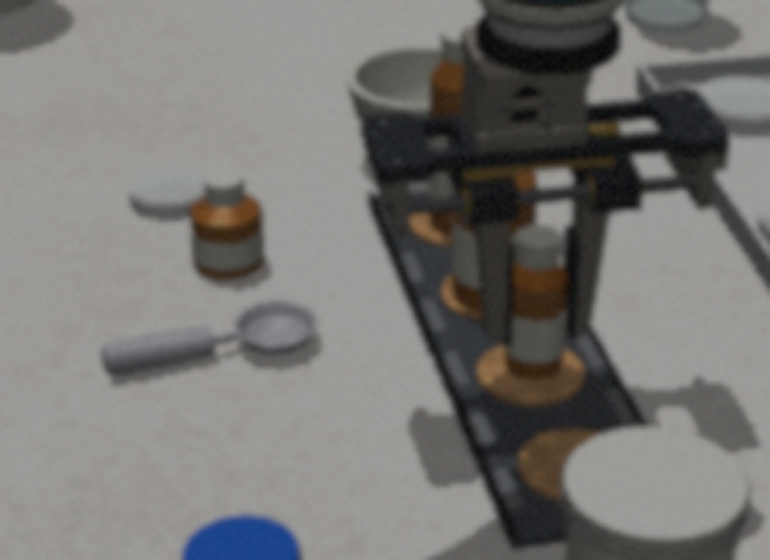

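b hangs about 4 mm above the third disc, slightly towards +x and +y: its foot is at (536,377) and the disc centre at (530,373). I correct a little and set it down.

In the tool's units: 0.005 m / 0.75 = 0.0067, 0.004 m / 0.75 = 0.0053.

Call:
apply_moves(deltas=[[[0, 0, 0], [-0.0027, -0.0013, 0.002], 0.02], [[0, 0, 0], [-0.0027, -0.0013, 0.004], 0.02], [[0, 0, 0], [-0.0027, -0.0013, 0.0053], 0.02], [[0, 0, 0], [-0.0027, -0.0013, 0.0067], 0.02], [[0, 0, 0], [-0.0027, -0.0013, 0.0067], 0.02]])

```text
time_s: 20.9
eef_pos: [0.6018, -0.0727, 0.0562]
eef_rot: [[0.004, 1.0, -0.0], [1.0, -0.004, -0.001], [-0.001, -0.0, -1.0]]
force: [-3.4, -0.7, 8.6]
finger_gap: 0.357
gripper_force: 30.0
```

Call:
apply_moves(deltas=[[[0, 0, 0], [0, 0, 0], 0.05], [[0, 0, 0], [0, 0, 0], 0.06], [[0, 0, 0], [0, 0, 0], 0.0919], [[0, 0, 0], [0, 0, 0], 0.0919], [[0, 0, 0], [0, 0, 0], 0.0919]])

```text
time_s: 21.52
eef_pos: [0.6018, -0.0726, 0.055]
eef_rot: [[0.004, 1.0, -0.0], [1.0, -0.004, -0.0], [-0.0, -0.0, -1.0]]
force: [0.1, 0.5, 0.1]
finger_gap: 0.882
gripper_force: 0.0
```

Call:
apply_moves(deltas=[[[0, 0, 0], [0, 0, -0.0267], 0.0919], [[0, 0, 0], [0, 0, -0.08], 0.0919], [[0, 0, 0], [0, 0, -0.1333], 0.0919], [[0, 0, 0], [0, 0, -0.1867], 0.0919], [[0, 0, 0], [0, 0, -0.2], 0.0919]])

```text
time_s: 22.15
eef_pos: [0.6036, -0.0724, 0.2094]
eef_rot: [[0.004, 1.0, 0.006], [1.0, -0.004, -0.001], [-0.001, 0.006, -1.0]]
force: [0.6, -0.5, -0.4]
finger_gap: 1.0
gripper_force: 0.0
```

In the tool's units: 0.1755 m / 0.75 = 0.234, -0.157 m / 0.75 = -0.2093.

Call:
apply_moves(deltas=[[[0, 0, 0], [0.04, -0.036, 0], 0.0919], [[0, 0, 0], [0.0933, -0.084, 0], 0.0919], [[0, 0, 0], [0.1467, -0.1307, 0], 0.0919], [[0, 0, 0], [0.2, -0.1787, 0], 0.0919], [[0, 0, 0], [0.234, -0.2093, 0], 0.0919]])

```text
time_s: 22.78
eef_pos: [0.4433, 0.1052, 0.205]
eef_rot: [[0.002, 1.0, -0.001], [1.0, -0.002, -0.0], [-0.0, -0.001, -1.0]]
force: [1.0, -0.3, 0.1]
finger_gap: 1.001
gripper_force: 0.0
```

Call:
apply_moves(deltas=[[[0, 0, 0], [0, 0, 0], 0.0919], [[0, 0, 0], [0, 0, 0], 0.0919], [[0, 0, 0], [0, 0, 0], 0.0919]])

```text
time_s: 23.15
eef_pos: [0.4462, 0.1026, 0.2049]
eef_rot: [[0.006, 1.0, -0.0], [1.0, -0.006, -0.0], [-0.0, -0.0, -1.0]]
force: [1.0, 0.0, 0.1]
finger_gap: 0.997
gripper_force: 0.0
```

```bash
python3 go.py .4454 .103 .028; python3 w.py w5
```

```text
23.15 [0.4462 0.1026 0.2049] F [1.  0.  0.1] gap 0.997 q [ 14.  14. -35. 118.  10.  51. -27.]
shift [ 0.0005 -0.0008  0.1769] turn [-0.0002  0.     -0.0061]
[480.6 203.4] [456, 176, 67, 67, 1858] z11 [0.5874 0.1179 0.011 ]
[325.9 220.9] [300, 200, 52, 52, 1263] z11 [0.4453 0.1023 0.011 ]
[538.4 234.5] [505, 206, 81, 65, 2984] z11 [0.6447 0.088  0.011 ]
[482.3 282.1] [456, 270, 58, 28, 875] z11 [0.5971 0.0405 0.011 ]
[520.6 324.7] [488, 305, 65, 43, 1608] z11 [ 0.6404 -0.0056  0.011 ]
[470.6 446. ] [443, 418, 57, 55, 1956] z11 [ 0.6045 -0.1547  0.011 ]
```

View pics/w5.png

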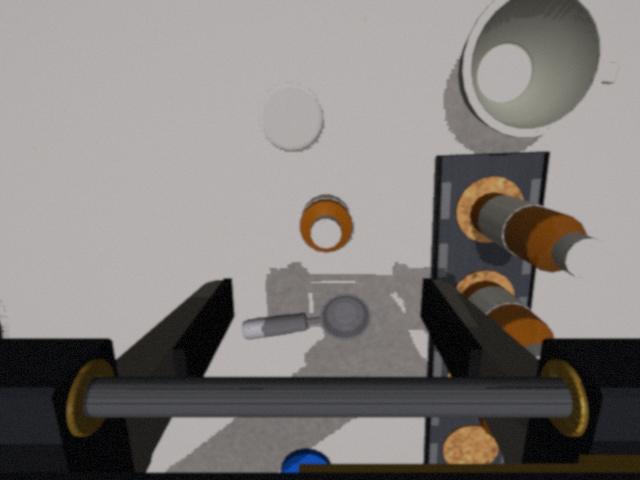

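The wrist view shows a's cap at (326,233), centred, with the white lid at (292,117) and the scoop at (345,315) clear of the fingers; d and c stand upright on their discs. I descend and grasp a.

In the tool's units: 0.174 m / 0.75 = 0.232, 0.164 m / 0.75 = 0.2187.

Call:
apply_moves(deltas=[[[0, 0, 0], [0.0007, 0, 0.0667], 0.0919], [[0, 0, 0], [0.0007, 0, 0.1333], 0.0919], [[0, 0, 0], [0.0007, 0, 0.1867], 0.0919], [[0, 0, 0], [0.0007, 0, 0.2187], 0.0919], [[0, 0, 0], [0.0007, 0, 0.232], 0.0919]])

```text
time_s: 23.82
eef_pos: [0.4451, 0.1034, 0.0295]
eef_rot: [[0.005, 1.0, -0.003], [1.0, -0.005, -0.0], [-0.0, -0.003, -1.0]]
force: [-1.5, 0.4, 0.3]
finger_gap: 1.0
gripper_force: 0.0
```

Call:
apply_moves(deltas=[[[0, 0, 0], [0, 0, 0], 0.025], [[0, 0, 0], [0, 0, 0], 0.025], [[0, 0, 0], [0, 0, 0], 0.025], [[0, 0, 0], [0, 0, 0], 0.025], [[0, 0, 0], [0, 0, 0], 0.025]])

```text
time_s: 24.45
eef_pos: [0.4458, 0.1039, 0.0314]
eef_rot: [[0.004, 1.0, 0.001], [1.0, -0.004, -0.0], [-0.0, 0.001, -1.0]]
force: [-0.7, -0.9, 4.7]
finger_gap: 0.492
gripper_force: 30.0
```

Call:
apply_moves(deltas=[[[0, 0, 0], [0, 0, 0], 0.025], [[0, 0, 0], [0, 0, 0], 0.025], [[0, 0, 0], [0, 0, 0], 0.025]])

```text
time_s: 24.82
eef_pos: [0.4458, 0.104, 0.0314]
eef_rot: [[0.004, 1.0, 0.0], [1.0, -0.004, -0.0], [-0.0, 0.0, -1.0]]
force: [-0.3, -1.3, 5.4]
finger_gap: 0.491
gripper_force: 30.0
```

In the tool's units: -0.1 m / 0.75 = -0.1333, -0.085 m / 0.75 = -0.1133.

Call:
apply_moves(deltas=[[[0, 0, 0], [0, 0, -0.0067], 0.025], [[0, 0, 0], [0, 0, -0.0333], 0.025], [[0, 0, 0], [0, 0, -0.0733], 0.025], [[0, 0, 0], [0, 0, -0.1133], 0.025], [[0, 0, 0], [-0.0133, 0, -0.1333], 0.025]])

```text
time_s: 25.45
eef_pos: [0.4459, 0.0948, 0.1326]
eef_rot: [[0.003, 1.0, 0.002], [1.0, -0.003, 0.001], [0.001, 0.002, -1.0]]
force: [-0.1, -0.5, -0.6]
finger_gap: 0.489
gripper_force: 30.0
```

In the tool's units: -0.22 m / 0.75 = -0.2933, -0.18 m / 0.75 = -0.24.

Call:
apply_moves(deltas=[[[0, 0, 0], [-0.0467, 0, 0], 0.025], [[0, 0, 0], [-0.1067, 0, 0], 0.025], [[0, 0, 0], [-0.1733, 0, 0], 0.025], [[0, 0, 0], [-0.24, 0.0067, 0], 0.025], [[0, 0, 0], [-0.2933, 0.0267, 0], 0.025]])

```text
time_s: 26.08
eef_pos: [0.4638, -0.1282, 0.1311]
eef_rot: [[0.006, 1.0, -0.001], [1.0, -0.006, -0.0], [-0.0, -0.001, -1.0]]
force: [-0.0, 0.4, -0.2]
finger_gap: 0.488
gripper_force: 30.0
```

In the tool's units: 0.14 m / 0.75 = 0.1867, 0.13 m / 0.75 = 0.1733.

Call:
apply_moves(deltas=[[[0, 0, 0], [-0.0293, 0.04, 0], 0.025], [[0, 0, 0], [-0.04, 0.0867, 0], 0.025], [[0, 0, 0], [-0.0433, 0.1333, 0], 0.025], [[0, 0, 0], [-0.0433, 0.1733, 0], 0.025], [[0, 0, 0], [-0.0433, 0.1867, 0], 0.025]])

```text
time_s: 26.7
eef_pos: [0.6054, -0.1586, 0.1306]
eef_rot: [[0.003, 1.0, -0.0], [1.0, -0.003, 0.001], [0.001, -0.0, -1.0]]
force: [-0.9, -0.1, -0.3]
finger_gap: 0.492
gripper_force: 30.0
```

In the tool's units: 0.082 m / 0.75 = 0.1093, 0.074 m / 0.75 = 0.0987.

Call:
apply_moves(deltas=[[[0, 0, 0], [0, 0, 0.0067], 0.025], [[0, 0, 0], [0, 0, 0.04], 0.025], [[0, 0, 0], [0, 0, 0.0733], 0.025], [[0, 0, 0], [0, 0, 0.0987], 0.025], [[0, 0, 0], [0, 0, 0.1093], 0.025]])

```text
time_s: 27.32
eef_pos: [0.6032, -0.1591, 0.0479]
eef_rot: [[0.004, 1.0, -0.002], [1.0, -0.004, 0.0], [0.0, -0.002, -1.0]]
force: [-0.0, 0.6, -0.5]
finger_gap: 0.492
gripper_force: 30.0
```

In the tool's units: 0.002 m / 0.75 = 0.0027, 0.001 m / 0.75 = 0.0013.

Call:
apply_moves(deltas=[[[0, 0, 0], [0, 0, 0.0013], 0.025], [[0, 0, 0], [0, 0, 0.0027], 0.025], [[0, 0, 0], [0, 0, 0.0027], 0.025]])

```text
time_s: 27.7
eef_pos: [0.6049, -0.1592, 0.0478]
eef_rot: [[0.004, 1.0, 0.001], [1.0, -0.004, -0.0], [-0.0, 0.001, -1.0]]
force: [1.0, 0.1, -1.6]
finger_gap: 0.494
gripper_force: 30.0
```

```bash
python3 go.py .6052 -.159 .0424
python3 - <<'E'
from h import *
from plant import *
im=snapshot('scene')[180:330,190:400,::-1];cv2.imwrite('pics/s6.png',cv2.resize(im,None,fx=3.7,fy=3.7,interpolation=2))
E
```

```text
27.7 [ 0.6049 -0.1592  0.0478] F [ 1.   0.1 -1.6] gap 0.494 q [ 28.  41. -23. 101.  22.  43.  -6.]
shift [0.0002 0.0003 0.0054] turn [ 0.0011  0.0004 -0.0041]
```

View pics/s6.png

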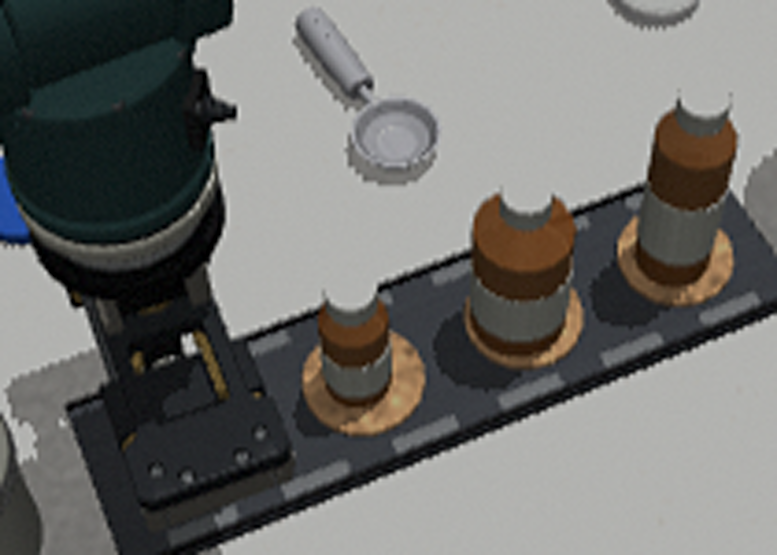

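The scene crop shows b, c and d upright and well centred: b's foot is at about (358,380) against its disc at (364,381). I lower a.

In the tool's units: 0.006 m / 0.75 = 0.008, 0.005 m / 0.75 = 0.0067.

Call:
apply_moves(deltas=[[[0, 0, 0], [0, 0, 0.0027], 0.025], [[0, 0, 0], [0, 0, 0.0047], 0.025], [[0, 0, 0], [0, 0, 0.0067], 0.025], [[0, 0, 0], [0, 0, 0.008], 0.025], [[0, 0, 0], [0, 0, 0.008], 0.025]])

```text
time_s: 28.38
eef_pos: [0.6045, -0.1591, 0.0424]
eef_rot: [[0.004, 1.0, -0.0], [1.0, -0.004, -0.001], [-0.001, -0.0, -1.0]]
force: [-4.4, 0.9, 10.1]
finger_gap: 0.491
gripper_force: 30.0
```

Call:
apply_moves(deltas=[[[0, 0, 0], [0, 0, 0], 0.06], [[0, 0, 0], [0, 0, 0], 0.07], [[0, 0, 0], [0, 0, 0], 0.0919], [[0, 0, 0], [0, 0, 0], 0.0919], [[0, 0, 0], [0, 0, 0], 0.0919]])

```text
time_s: 29.0
eef_pos: [0.6044, -0.1591, 0.0409]
eef_rot: [[0.004, 1.0, -0.0], [1.0, -0.004, 0.0], [0.0, -0.0, -1.0]]
force: [0.4, -0.2, 0.9]
finger_gap: 0.994
gripper_force: 0.0
```

Call:
apply_moves(deltas=[[[0, 0, 0], [0, 0, -0.0267], 0.0919], [[0, 0, 0], [0, 0, -0.08], 0.0919], [[0, 0, 0], [0, 0, -0.1333], 0.0919], [[0, 0, 0], [0, 0, -0.1867], 0.0919], [[0, 0, 0], [0, 0, -0.2267], 0.0919]])

```text
time_s: 29.62
eef_pos: [0.6051, -0.159, 0.2147]
eef_rot: [[0.004, 1.0, 0.003], [1.0, -0.004, -0.001], [-0.001, 0.003, -1.0]]
force: [0.8, 0.7, -0.4]
finger_gap: 0.997
gripper_force: 0.0
```

In the tool's units: -0.15 m / 0.75 = -0.2, -0.13 m / 0.75 = -0.1733.

Call:
apply_moves(deltas=[[[0, 0, 0], [0, -0.0533, 0], 0.0919], [[0, 0, 0], [0, -0.12, 0], 0.0919], [[0, 0, 0], [0, -0.1733, 0], 0.0919], [[0, 0, 0], [0, -0.2, 0], 0.0919], [[0, 0, 0], [0, -0.2, 0], 0.0919]])

```text
time_s: 30.25
eef_pos: [0.4539, -0.1589, 0.2125]
eef_rot: [[0.005, 1.0, 0.001], [1.0, -0.005, -0.002], [-0.002, 0.001, -1.0]]
force: [-0.0, 0.2, 0.1]
finger_gap: 0.999
gripper_force: 0.0
```

Run:
```python
from h import *
from plant import *
a=snapshot('scene');b=snapshot('side')
cv2.imwrite('pics/s7.png',cv2.resize(a[170:345,190:460,::-1],None,fx=2.9,fy=2.9,interpolation=2))
for n,im in(('scene',a),('side',b)):
    for ce,s in comps(im,40)[0]:
        if 140<ce[1]<345 and 200<ce[0]<430: print(n,ce,s.tolist())
```

```text
scene [376.3 224.2] [366, 210, 23, 27, 433]
scene [330.7 248. ] [318, 233, 28, 28, 553]
scene [371.9 253.4] [357, 239, 31, 24, 350]
scene [332.3 271.9] [316, 259, 31, 21, 229]
scene [285.3 271.1] [276, 261, 19, 18, 213]
scene [288.6 286.4] [272, 270, 32, 28, 401]
scene [239.4 294.3] [226, 279, 27, 26, 366]
scene [244.5 307.3] [226, 291, 33, 26, 251]
side [330.8 177.6] [324, 168, 16, 21, 289]
side [337.  207.6] [318, 196, 34, 24, 510]
side [345.7 235.5] [327, 228, 34, 15, 324]
side [356.7 264.2] [337, 250, 41, 27, 433]
side [353.1 285.1] [349, 277, 10, 15, 72]
```

View pics/s7.png

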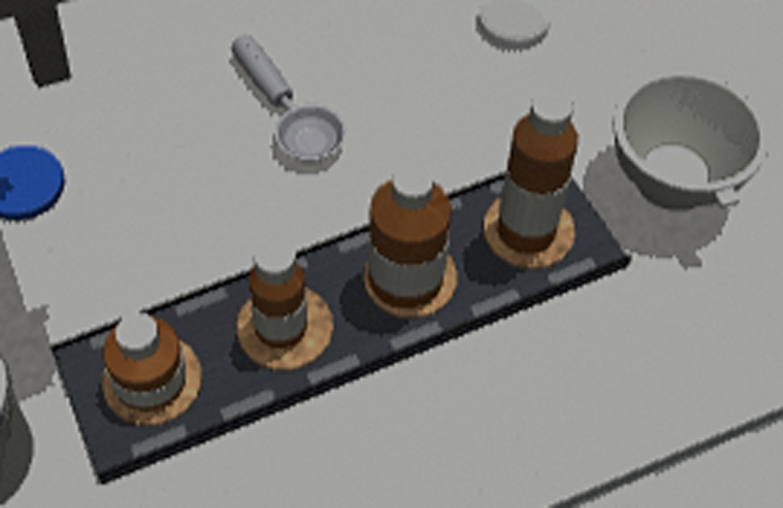

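All four bottles stand upright, well inside the 12 mm limit: a's foot is at about (148,378) against its disc at (152,379). The mortar has not moved and the arm is clear.

```bash
python3 -c "
from plant import *;print(sign_off())"
```

```text
the job is handed in; nothing more can be done
None
```

The job is handed in, with no verdict returned: in the last picture all four bottles stand upright near the middle of their discs, tallest by the mortar to shortest by the tub, and the mortar looks unmoved.

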